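# Clamp the bin stop on the slotted display deck

## Robot

A 6-joint arm with a two-finger parallel gripper is mounted at the origin on the work surface. World frame = base frame: x ahead of the robot, y to its left, z up, the work surface at z = 0. Lengths are in mm, angles in rad, forces in N, time in s.
With the tool pointing down it reaches from about 350 to 1000 mm from the base axis. Payload 7.1 kg.
Tool frame: the origin (TCP) lies on the centre line of the jaws, within the pads' length; the fingertips stand 11 mm ahead of it and the grasp point (between the pads) lies 8 mm behind it; z points along the fingers, x is the direction in which the jaws open and shut, and the axes are right-handed (so a half turn about z gives the same grasp; the last joint's range is limited). The gripper opens to 85 mm and grips with 20 to 120 N. Pads are 22 mm wide; open, the fingers measure 114 mm over their backs; the gripper's body (76 mm by 85 mm) begins 54 mm behind the grasp point. The pads swing forward as they close: fully open they stand 13 mm farther back than shut.
Start: joints at [1.326, 0.423, 1.63, -0, 1.089, -0.019], TCP at [139.898, 609.125, 242.319] pointing down, gripper open.
Joint ranges: [-3, 3], [-0.9, 2.11], [0.09, 2.58], [-1.31, 4.45], [0.11, 2.69], [-2.54, 2.54]. Speed limits (rad/s): [2.39, 2.39, 3.01, 3.14, 3.14, 3.14].

## Interface

Orientations are given as a 3x3 rotation matrix whose columns are the frame's x, y, z axes.
In Python, from bench import * gives the robot as it stands. The module is installed in compiled form; this text tells all that it offers.
- The arm moves only by the shell command python3 -m jog 'ROWS' [FORCE]. ROWS is JSON, a list of rows, each a list of 5 numbers: the closure in counts, from 0 (fully open) to 255 (shut), then the shift along the tool's x, y, z in mm, then the turn about the tool's z in rad. A call has 1 to 5 rows; each row is the pose to reach, as a shift and turn from the pose measured when the call began, along the tool's axes at that moment; what a row does not reach only later rows make up. A row lasts 1/10 s, in which the tool goes at most 50 mm and 8.59 degrees, less where a joint would pass 70% of its speed; a pose out of reach is approached as far as the arm can. A call with a gripper value outside its range is refused whole. The fingers move at their own pace and stop on an object; FORCE is the grip in N (left out, the last holds). Time passes only in rows, so rows that repeat a pose let the fingers close. It gives the time, the measured TCP pose, the force and the opening at its end, in the units of the state.
- sense(): the state, without advancing time (a new reading comes with each control period).
- grab_frame(name): name is "scene" or "top" or "wrist"; returns the picture (400x640x3 uint8, red, green, blue); there is no depth.
- camera_model(name): a dict with "K" (3x3 intrinsics, pixels), "D" ([k1, k2, p1, p2, k3] as OpenCV has them; the pictures are not rectified), "xyz" and "attitude" of the camera in the world; the wrist camera has in their place "T_tool_cam" (4x4, takes a point from camera to tool coordinates, whose origin is the TCP and whose axes are the tool frame's). Camera axes: x right, y down, z forward; pixel columns grow to the right and rows downward; lengths in mm; the calibration is good to about 2 mm. A picture is of the moment at which its call begins: read the wrist's pose just before it. camera_model takes no time and is no camera call.
- finish_job(): hands the job in, once; it reports no verdict.
The state is a dict: "time": time; "joints": joint angles; "joint_velocities": joint speeds; "effort": joint torques, N m; "position": TCP position; "ee_rot": TCP orientation; "wrist_force": force on the tool from outside, world axes, zero at the start; "moment": the same for the moment, N m; "width": opening from 0.0 (shut) to 1.0 (fully open).
Only numpy, scipy, OpenCV 4.12 (cv2) and the standard library are available. Lean on these libraries where they do the work, as an engineer would, in place of code of your own. Each camera call takes 0.05 s, during which the arm holds its last target.

## Task

Fix the bin stop where it stands on the gold display deck: lower the T-bolt's head lengthwise into the slot just outside the open end of the stop's fork, then slide the bolt along the slot until its stem is fully home in the fork. Let the knob's flange down on the foot and turn the knob clockwise, so that the head swings square under the slot's lips and then the knob pulls up hand-tight, firm but never forced; let go of it at the end. Do not push the stop or the bin behind it out of place, and leave the two little bottles alone.

Things in the scene. Friction and masses are not known exactly. Their poses are not given: they have to be found in the camera images.
- rail: Display deck: a fixed gold aluminium profile 420 mm long, 110 mm wide, 32 mm high, black end caps. Origin: centre of its underside; x along its length and its slot, z up.
- slot_mouth (a point): Middle of the T-slot's mouth, in the deck's top face, midway along the deck; x along the slot. Mouth 16 mm wide (edges chamfered 2 mm), lips 8 mm thick, below them a cavity 25 mm wide and 14 mm high. Closed at both ends by the end caps.
- stop: Bin stop, loose (about 0.42 kg; a push of some 3 N shifts it): light-grey steel foot 106 x 50 x 8 mm lying on the deck, and a clear upright 90 mm wide, top 74 mm above the deck. Origin: on the deck's top, where the stem's axis is when home. x along the slot towards the upright (near face at x = +70 mm; brackets to 64 mm). A key under the foot keeps it in line with the slot.
- fork_seat (a point): Top face of the foot, on the stem's axis when it is home in the fork; axes as the stop's. The fork is a slot through the foot, 13 mm wide, open towards -x (open end at x = -30 mm); its root stops the stem, which is then centred on this point.
- tbolt_head (a point): T-bolt (0.18 kg with knob), at first standing on its head. This point: centre of the head, 4 mm above its underside. Head 24 mm long (x), 14.5 wide (y), 8 thick; a black line on the stem's end runs along it. Stem 10 mm thick, end 60.5 mm above this point. Two opposite corners are rounded: under the lips the head turns clockwise (from above) 95 to 100 degrees and stops on the cavity's walls.
- knob_grip (a point): Knob, a nut on the bolt's stem: black upright bar 46 mm long (x), 14 wide (y), 18 high, to be gripped across its width; hub 13 mm thick and steel flange 26 mm across below it. This point: centre of the bar, on the stem's axis. Clockwise tightens. The thread is stiff: the bolt turns along with the knob until its head is stopped, only then does the knob screw down.
- knob_flange (a point): Centre of the flange's underside, 24 mm below the bar's centre; it bears on the foot. At first 17 to 21 mm above the head's top, different each time, so once the head has stopped it takes another 1 to 4 rad to become tight: the turning moment then climbs steadily over about half a radian or more. Hand-tight is 0.15 to 0.2 N m, best felt in small slow steps.
- bin: Clear bin of cartons, 125 x 100 x 80 mm, about 0.75 kg, loose on the deck just behind the stop's upright. Origin: centre of its underside. Bystander.
- lacquer_gold: Gold lacquer bottle, 34 mm across, 70 mm tall with its thin black cap, loose. Origin: centre of its underside. Bystander.
- lacquer_rose: Rose lacquer bottle of the same size, loose. Origin: centre of its underside. Bystander.
Mind the look-alikes: they are no part of the job. What is shaped like the stop but black is not meant. Leave any turquoise look-alike of the part that bears tbolt_head alone.

How it is judged:
By the outcome, as a careful person would: the job done as asked, in the order asked, and still so for the second after the job is handed in, with the robot touching nothing.
It also fails if it takes over 72 s, if anything falls off the work surface, if the arm or the gripper's body presses on something with over 40 N, if the wrist force passes 120 N, or if a joint passes its speed limit or range.

## Working session

There is one attempt and no reset: what is moved stays moved. The work goes in short steps, Python scripts to look and compute and a shell command to move; the robot and the scene stay as the last step left them, time stands still between calls to the robot, and variables do not carry over. Pictures are saved under pics/ and viewed, and the job is handed in when it is done.

```bash
mkdir -p pics; cat > h.py <<'E'
from bench import *
import numpy as np, cv2
def cam(name,st=None):
    c=camera_model(name);K=np.array(c["K"],float);D=np.array(c["D"],float)
    if name=="wrist":
        T=np.eye(4);T[:3,:3]=np.array(st["ee_rot"]);T[:3,3]=st["position"]
        W=T@np.array(c["T_tool_cam"]);R=W[:3,:3];o=W[:3,3]
    else:
        o=np.array(c["xyz"],float);R=np.array(c["attitude"],float)
    return K,D,R,o
def ray(cm,uv):
    K,D,R,o=cm
    p=cv2.undistortPoints(np.array([[uv]],float),K,D)[0,0]
    d=R@np.array([p[0],p[1],1]);return o,d/np.linalg.norm(d)
def onz(cm,uv,z):
    o,d=ray(cm,uv);return o+d*(z-o[2])/d[2]
def proj(cm,P):
    K,D,R,o=cm
    q,_=cv2.projectPoints((R.T@(np.array(P,float)-o)).reshape(1,1,3),np.zeros(3),np.zeros(3),K,D);return q[0,0]
def tri(rays):
    A=np.zeros((3,3));b=np.zeros(3)
    for o,d in rays:
        M=np.eye(3)-np.outer(d,d);A+=M;b+=M@o
    return np.linalg.solve(A,b)
def save(n,im):cv2.imwrite("pics/"+n+".png",cv2.cvtColor(im,cv2.COLOR_RGB2BGR))
def load(n):return cv2.cvtColor(cv2.imread("pics/"+n+".png"),cv2.COLOR_BGR2RGB)
E
python3 - <<'E'
from h import *
np.set_printoptions(precision=3,suppress=True)
s=sense();print(s)
for n in("scene","top","wrist"):
    save(n+"0",grab_frame(n))
for n in("scene","top"):
    c=camera_model(n);print(n,c)
print(camera_model("wrist"))
E
```

```text
{'time': 0.0, 'joints': array([ 1.326,  0.424,  1.631,  0.   ,  1.089, -0.019]), 'joint_velocities': array([ 0.   , -0.   , -0.001,  0.001,  0.   , -0.001]), 'effort': array([ -0.   , -55.739, -28.174,  -0.   ,   0.008,  -0.   ]), 'position': array([139.744, 608.588, 241.496]), 'ee_rot': array([[ 0.224,  0.975, -0.   ],
       [ 0.975, -0.224, -0.002],
       [-0.002, -0.   , -1.   ]]), 'wrist_force': array([ 0.114, -0.132, -0.021]), 'moment': array([ 0.017, -0.019,  0.022]), 'width': 0.9956409310080016}
scene {'K': array([[492.805,   0.   , 321.555],
       [  0.   , 492.805, 196.816],
       [  0.   ,   0.   ,   1.   ]]), 'D': array([-0.145,  0.   ,  0.   ,  0.   ,  0.   ]), 'xyz': array([1263.659, -392.498,  840.688]), 'attitude': array([[ 0.376,  0.633, -0.677],
       [ 0.927, -0.251,  0.28 ],
       [ 0.007, -0.733, -0.681]])}
top {'K': array([[377.598,   0.   , 321.873],
       [  0.   , 377.598, 197.562],
       [  0.   ,   0.   ,   1.   ]]), 'D': array([-0.051,  0.   ,  0.   ,  0.   ,  0.   ]), 'xyz': array([ 408.548,  -73.473, 1022.06 ]), 'attitude': array([[ 0.027, -0.995,  0.101],
       [-0.999, -0.03 , -0.035],
       [ 0.038, -0.1  , -0.994]])}
{'K': array([[330.044,   0.   , 318.593],
       [  0.   , 330.044, 195.409],
       [  0.   ,   0.   ,   1.   ]]), 'D': array([-0.005,  0.   ,  0.   ,  0.   ,  0.   ]), 'T_tool_cam': array([[   1.   ,   -0.001,   -0.001,   -0.233],
       [   0.001,    0.948,    0.319,  -82.137],
       [   0.   ,   -0.319,    0.948, -131.977],
       [   0.   ,    0.   ,    0.   ,    1.   ]])}
```

View pics/scene0.png

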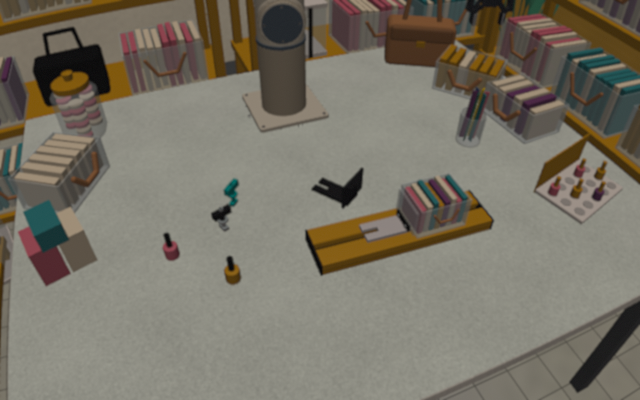

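View pics/top0.png

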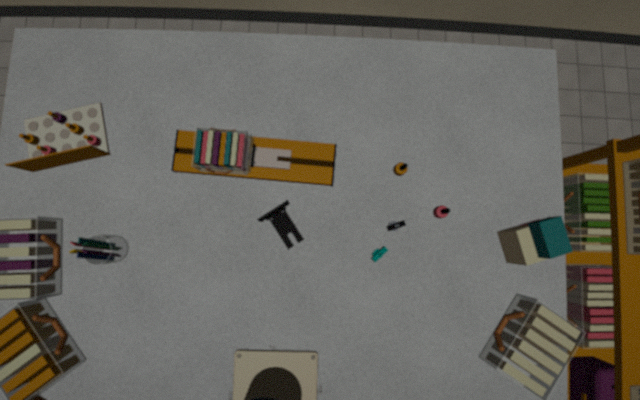

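View pics/wrist0.png

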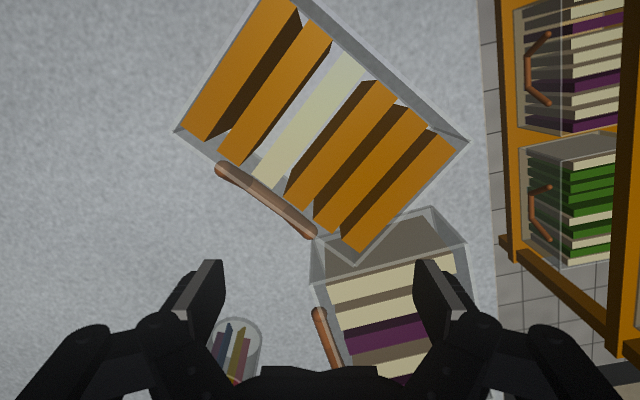

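The scene shows the gold deck, a grey stop with the bin behind it, and a black stop look-alike (top view 282,224). There are two T-bolts: black (top 397,225 / scene 221,215) and turquoise (top 379,254 / scene 231,190). The black one fits the description, so I'll enlarge it to confirm.

```bash
python3 - <<'E'
from h import *
np.set_printoptions(precision=2,suppress=True)
s=load("scene0");t=load("top0")
a=cv2.resize(s[165:245,190:290],None,fx=4,fy=4,interpolation=cv2.INTER_CUBIC)
b=cv2.resize(t[205:269,360:440],(400,320),interpolation=cv2.INTER_CUBIC)
c=cv2.resize(t[115:195,165:345],(800,270),interpolation=cv2.INTER_CUBIC) if 0 else cv2.resize(t[120:195,165:345],(800,333),interpolation=cv2.INTER_CUBIC)
g=lambda x:np.clip(x.astype(float)*1.6,0,255).astype(np.uint8)
save("z1",g(np.hstack([a[:320,:400],b])));save("z2",g(c))
d=cv2.resize(s[165:280,295:505],(800,438),interpolation=cv2.INTER_CUBIC);save("z3",g(d))
T=cam("top");S=cam("scene")
print("bolt top cam",onz(T,(398,225),45),"scene",onz(S,(222,210),45))
print(tri([ray(T,(398,225)),ray(S,(221,212))]))
for p in [(175,131),(336,146),(333,185),(172,170),(291,158),(255,157)]:print(p,onz(T,p,32))
E
```

```text
bolt top cam [ 441.71 -308.9    45.  ] scene [ 428.44 -296.67   45.  ]
[ 442.23 -303.97   54.25]
(175, 131) [675.4  288.28  32.  ]
(336, 146) [ 648.89 -142.86   32.  ]
(333, 185) [ 543.22 -137.29   32.  ]
(172, 170) [569.83 288.78  32.  ]
(291, 158) [612.06 -23.76  32.  ]
(255, 157) [611.58  71.68  32.  ]
```

View pics/z1.png

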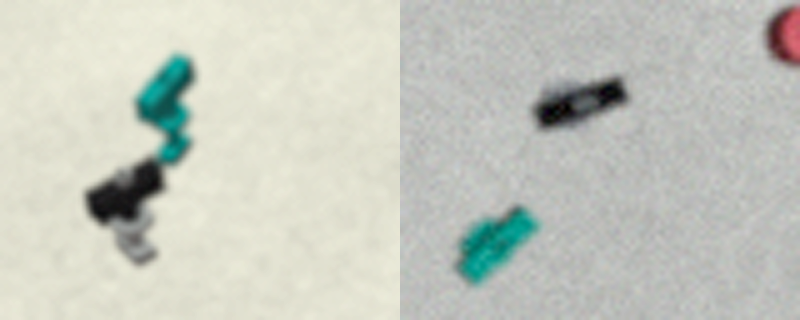

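View pics/z2.png

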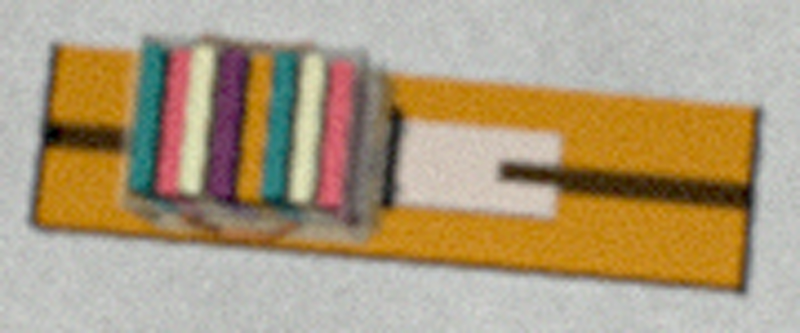

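View pics/z3.png

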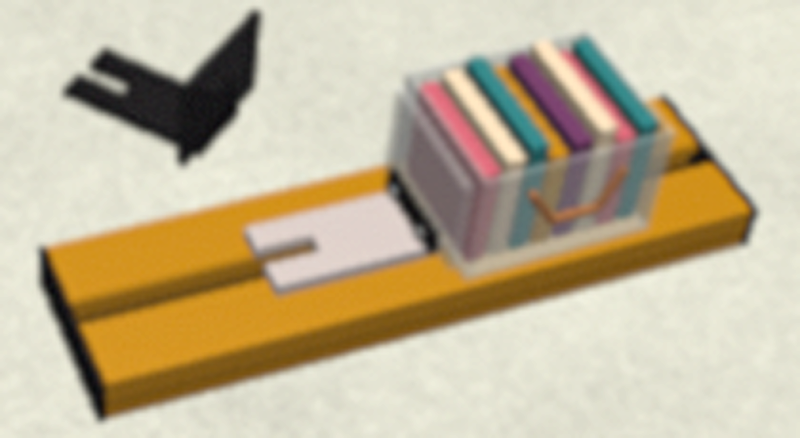

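Confirmed: the black bolt with the steel flange is the target. In the crop it is the black bar with a light stem end; the other one is turquoise all over. Its bar is at about (442,-304). The grey stop is on the deck with its fork opening towards -y. I'll hover over the bolt for a wrist view.

```bash
python3 -m jog '[[0,-30,40,0,0],[0,-60,80,0,0],[0,-90,120,0,0],[0,-120,160,0,0],[0,-150,200,0,0]]' >/dev/null; python3 -m jog '[[0,-30,40,0,0],[0,-60,80,0,0],[0,-90,120,0,0],[0,-120,160,0,0],[0,-150,200,0,0]]'; python3 -m jog '[[0,-48,9,0,0],[0,-96,18,0,0],[0,-144,27,0,0],[0,-192,36,0,0],[0,-240,45,0,0]]'
```

```text
time: 1.15
position: [463.0, 224.9, 242.0]
ee_rot: [[0.223, 0.975, -0.0], [0.975, -0.223, -0.001], [-0.001, 0.0, -1.0]]
wrist_force: [1.3, 0.4, 0.5]
width: 1.0
time: 1.65
position: [452.7, -20.9, 242.4]
ee_rot: [[0.223, 0.975, -0.0], [0.975, -0.223, -0.001], [-0.001, 0.0, -1.0]]
wrist_force: [1.0, -0.0, 0.0]
width: 1.0
```

```bash
python3 -m jog '[[0,-45,8,5,0.14],[0,-90,17,20,0.28],[0,-135,26,35,0.42],[0,-180,35,50,0.56],[0,-225,44,60,0.70]]' >/dev/null; python3 - <<'E'
from h import *
s=sense();R=np.array(s["ee_rot"]);d=np.array([442,-304,165])-s["position"];print(R.T@d,s["position"],s["joints"])
E
```

```text
[-33.13682523  40.3652075   16.61736627] [ 444.50915655 -251.82580413  181.58594112] [-5.38175840e-01  3.42959669e-01  1.92617089e+00 -1.29014947e-03
  8.73036955e-01 -1.17697155e+00]
```

```bash
python3 -m jog '[[0,-17,20,8,0.13],[0,-33,40,17,0.26],[0,-33,40,17,0.37],[0,-33,40,17,0.37],[0,-33,40,17,0.37]]'; python3 - <<'E'
from h import *
import pickle
s=sense();im=grab_frame("wrist");save("w1",im);pickle.dump(s,open("w1.pkl","wb"));save("w1z",cv2.resize(im[80:320,170:470],(750,600),interpolation=cv2.INTER_CUBIC))
E
```

```text
time: 2.65
position: [441.7, -303.4, 164.5]
ee_rot: [[0.963, 0.269, -0.001], [0.269, -0.963, -0.0], [-0.001, -0.0, -1.0]]
wrist_force: [0.7, 0.4, 0.2]
width: 0.998
```

View pics/w1z.png

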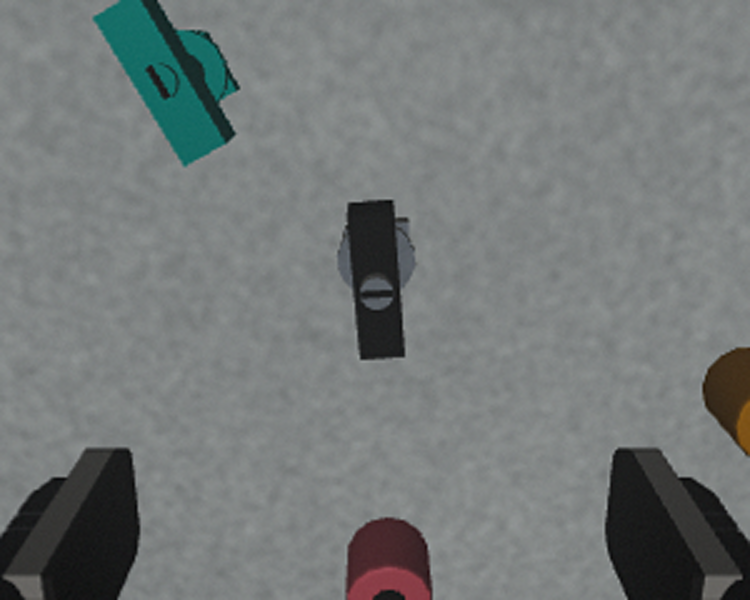

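The crop shows the black bolt's bar running near-vertical at crop (376,280), with the stem end at (376,293). Its black line is horizontal, so the head lies about 90° to the bar. Turquoise look-alike: upper left. Rose bottle: below. Gold bottle: right. Next I'll measure precisely.

```bash
python3 - <<'E'
from h import *
import pickle
np.set_printoptions(precision=2,suppress=True)
s=pickle.load(open("w1.pkl","rb"));im=load("w1");C=cam("wrist",s)
g=im.max(2)
m=((g<40)).astype(np.uint8);m[:150]=0;m[235:]=0;m[:,:300]=0;m[:,350:]=0
m=cv2.morphologyEx(m,cv2.MORPH_CLOSE,np.ones((3,3)))
cs,_=cv2.findContours(m,0,1);c=max(cs,key=cv2.contourArea)
r=cv2.minAreaRect(c);b=cv2.boxPoints(r);print(r,b)
f=lambda u:(u[0]/2.5+170,u[1]/2.5+80)
man=[f(p) for p in[(348,202),(393,200),(405,356),(361,359)]];print("man",man)
e=onz(C,f((376.5,293)),64.5);print("stem",e)
for z in(58,60,62):
    P=np.array([onz(C,p,z) for p in man]);a=(P[0]+P[1])/2;d=(P[2]+P[3])/2
    print(z,P.mean(0),np.linalg.norm(a-d),np.linalg.norm(P[0]-P[1]),np.degrees(np.arctan2(*(d-a)[[1,0]])))
l=onz(C,f((360,293.5)),64.5)-onz(C,f((393,293)),64.5);print("line ang",np.degrees(np.arctan2(l[1],l[0])))
big=cv2.resize(im[140:250,280:370],(720,880)[::1],interpolation=cv2.INTER_CUBIC);save("w1b",np.clip(cv2.resize(im[150:230,290:360],(525,600),interpolation=cv2.INTER_CUBIC).astype(float)*2,0,255).astype(np.uint8))
E
```

```text
((320.0286865234375, 191.31558227539062), (62.19805908203125, 18.288219451904297), 84.80557250976562) [[308.11 161.17]
 [326.32 159.52]
 [331.95 221.46]
 [313.74 223.11]]
man [(309.2, 160.8), (327.2, 160.0), (332.0, 222.4), (314.4, 223.6)]
stem [ 442.18 -300.78   64.5 ]
58 [ 441.96 -299.39   58.  ] 50.18547705723304 13.26500666538252 -69.96218650355893
60 [ 441.77 -298.77   60.  ] 49.764583075435354 13.15375612436253 -69.96218650355888
62 [ 441.59 -298.14   62.  ] 49.34368909363774 13.042505583342466 -69.96218650355881
line ang -163.47460161810727
```

View pics/w1b.png

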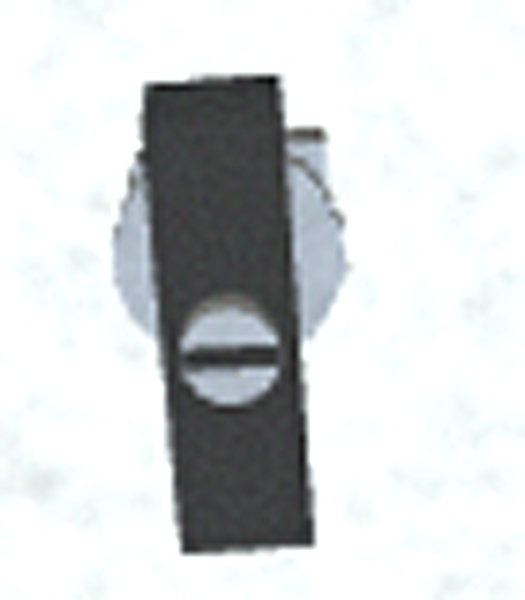

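```bash
python3 - <<'E'
from h import *
import pickle
np.set_printoptions(precision=2,suppress=True)
s=pickle.load(open("w1.pkl","rb"));C=cam("wrist",s)
f=lambda u:(u[0]/7.5+290-.4,u[1]/7.5+150-.4)
e=onz(C,f((230,356)),64.5);print("stem",e)
R=np.array(s["ee_rot"])
print("stem in tool",R.T@(e-s["position"]))
for z in(58,59,60,61,62):
    P=onz(C,f((249,548)),z);d=P-e;d[2]=0
    print(z,np.linalg.norm(d),np.degrees(np.arctan2(d[1],d[0])))
    a,b=onz(C,f((297,330)),z),onz(C,f((313,545)),z);c,d=onz(C,f((165,330)),z),onz(C,f((185,550)),z)
    print([np.degrees(np.arctan2(*(q-p)[[1,0]])) for p,q in((a,b),(c,d))],np.linalg.norm(b-d))
l=onz(C,f((277,355)),64.5)-onz(C,f((188,356)),64.5);print("line",np.degrees(np.arctan2(l[1],l[0])))
print("toolx",np.degrees(np.arctan2(R[1,0],R[0,0])))
# flange left/right extremes at z?
for z in (25,29):print([onz(C,f(p),z) for p in((113,255),(347,265))])
E
```

```text
stem [ 441.91 -300.74   64.5 ]
stem in tool [ 1.02 -2.46 99.98]
58 23.53442380619214 -69.43305628332595
[np.float64(-69.79478072736106), np.float64(-69.8731109209309)] 13.393398908332296
59 23.103617463675715 -69.37056837239045
[np.float64(-69.79478072736103), np.float64(-69.87311092093103)] 13.337235239808232
60 22.67283964609119 -69.30570587504774
[np.float64(-69.79478072736106), np.float64(-69.87311092093104)] 13.28107157128415
61 22.242092010824187 -69.2383309918358
[np.float64(-69.79478072736102), np.float64(-69.8731109209311)] 13.22490790276003
62 21.8113763460648 -69.1682950652916
[np.float64(-69.79478072736097), np.float64(-69.87311092093103)] 13.168744234235966
line 16.287956930380563
toolx 15.623405504035293
[array([ 429.51, -305.57,   25.  ]), array([ 455.62, -299.52,   25.  ])]
[array([ 429.37, -304.38,   29.  ]), array([ 455.09, -298.42,   29.  ])]
```

Stem axis is at (441.9,-300.7), bar at -69.5°, head line at 16.2°. The sizes check: the bar measures 23.1 mm from centre to end at z = 59. Now the turn, descent and grip.

```bash
python3 -m jog '[[0,1,-2.5,30,-0.085],[0,1,-2.5,60,-0.085],[0,1,-2.5,90,-0.085],[0,1,-2.5,112,-0.085],[0,1,-2.5,118,-0.085]]' 40; python3 -m jog '[[0,0,0,0,0],[140,0,0,0,0],[255,0,0,0,0],[255,0,0,0,0],[255,0,0,0,0]]' 50;python3 -m jog '[[255,0,0,0,0],[255,0,0,0,0],[255,0,0,0,0]]' 60
```

```text
time: 3.2
position: [441.1, -299.1, 44.9]
ee_rot: [[0.936, 0.353, -0.004], [0.353, -0.936, 0.002], [-0.003, -0.003, -1.0]]
wrist_force: [0.3, -0.0, -0.3]
width: 1.004
time: 3.7
position: [441.5, -299.4, 45.6]
ee_rot: [[0.936, 0.353, -0.003], [0.353, -0.936, 0.001], [-0.002, -0.002, -1.0]]
wrist_force: [-0.3, -0.8, 0.5]
width: 0.333
time: 4.0
position: [441.7, -299.6, 46.0]
ee_rot: [[0.936, 0.353, -0.002], [0.353, -0.936, 0.0], [-0.002, -0.001, -1.0]]
wrist_force: [-0.5, 1.1, 6.4]
width: 0.151
```

```bash
python3 -m jog '[[255,0,0,0,0],[255,0,0,0,0]]' 60; python3 -m jog '[[255,0,0,-25,0],[255,0,0,-60,0],[255,0,0,-100,0],[255,0,0,-130,0],[255,0,0,-130,0]]' 60; python3 - <<'E'
from h import *
import pickle
s=sense();im=grab_frame("wrist");save("w2",im);pickle.dump(s,open("w2.pkl","wb"))
save("w2z",np.clip(1.6*cv2.resize(im[200:400,200:440],(720,600),interpolation=cv2.INTER_CUBIC).astype(float),0,255).astype(np.uint8))
print(s["joints"],s["moment"])
E
```

```text
time: 4.2
position: [441.7, -299.6, 46.1]
ee_rot: [[0.936, 0.353, -0.002], [0.353, -0.936, 0.0], [-0.002, -0.001, -1.0]]
wrist_force: [0.2, 0.2, 3.5]
width: 0.148
time: 4.7
position: [444.0, -301.1, 179.8]
ee_rot: [[0.936, 0.353, 0.004], [0.353, -0.936, -0.004], [0.002, 0.005, -1.0]]
wrist_force: [0.4, -0.5, -1.1]
width: 0.151
[-6.17567714e-01  3.77486895e-01  1.87604519e+00 -1.27707050e-03
  8.82904002e-01 -9.77420152e-01] [-0.07451616 -0.03992049 -0.077403  ]
```

View pics/w2z.png

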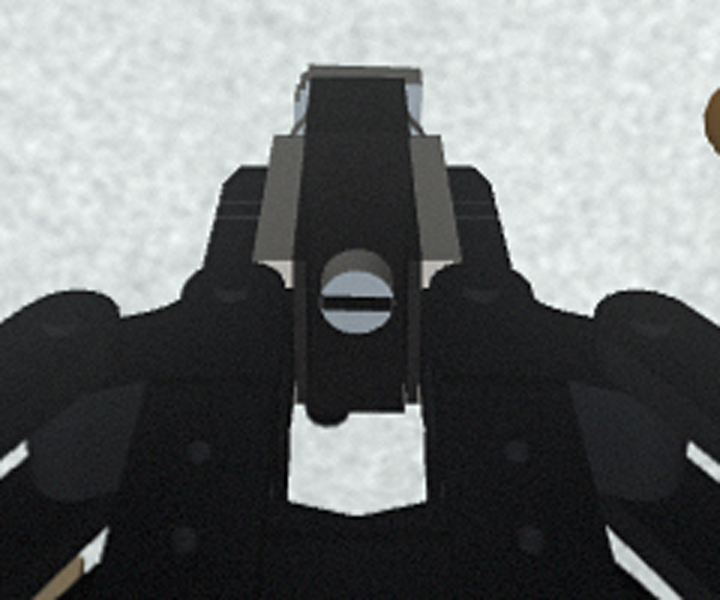

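The bolt is held. Stem end is at crop (357,303) with the line horizontal, and the head edge shows at the top (310–421, 67). Next I'll compute the bolt's pose in the tool frame and plan the approach to the deck.

```bash
python3 - <<'E'
from h import *
import pickle
np.set_printoptions(precision=2,suppress=True)
s=pickle.load(open("w2.pkl","rb"));im=load("w2")
c=camera_model("wrist");T=np.array(c["T_tool_cam"]);Ct=(np.array(c["K"]),np.array(c["D"]),T[:3,:3],T[:3,3])
f=lambda u:(u[0]/3+200-.3,u[1]/3+200-.3)
z=-18.5
print("stem tool",onz(Ct,f((357,303)),z), [onz(Ct,f((357,303)),zz) for zz in(-17,-20)])
# line angle by moment of dark pixels inside the disc
cr=im[285:318,300:340].astype(int).max(2)
print(cr[10:24,4:34:1])
# head top edge lower corners at z= head underside ~46 below
for zz in(38,42,46): print(zz,onz(Ct,f((310,66)),zz),onz(Ct,f((421,69)),zz))
# bar front edge corners
print(onz(Ct,f((305,135)),-13),onz(Ct,f((408,410)),-13),onz(Ct,f((308,410)),-13))
E
```

```text
stem tool [ -0.19   1.5  -18.5 ] [array([ -0.19,   2.6 , -17.  ]), array([ -0.19,   0.39, -20.  ])]
[[ 19  20  16  45  77 103 105 101 100 102 102 101 101 103 102 102 101 102
  100 102 100 101 103 102 105  77  37  22  19  17]
 [ 23  18  19  60 104 105 102 103 103 102 102 102 100 103 101 102 103 100
  101 101 104 102 103 100 104 108  45  18  17  17]
 [ 21  20  20  85 102 104  99 100 100 102  98 101  99 104 102 102 102 105
  105 104 101 102 105 102 105 107  79  23  17  19]
 [ 16  20  22  42  68  70  69  69  67  68  71  68  67  97 101  99  97  98
   98  98  99  99 102  99  99 102 106  30  14  22]
 [ 18  18  33  29  15  10  12   8  10  12  10  13  11  11  11   7   7   9
    6  11   8  20  21  20  19  20  45  20  14  20]
 [ 17  19  35  33  16  14  16  13  17  14  14  13  14  16  14  16  15  17
   19  14  13  16  13  14  16  13  27  36  19  16]
 [ 18  18  32  28  17  17  14  16  13  18  17  14  16  13  13  16  15  16
   17  16  13  17  15  15  16  16  27  34  22  16]
 [ 18  16  31  37  18  18  20  18  18  19  17  15  15  15  13  16  11  13
   14  13  11  14  13  14  15  12  26  17  14  21]

[... 248 characters left out ...]
]
 [ 19  18  16  12  91  99 100  99  99  96  98  95  99  98  98  96  96  97
   97  97  93  98  96  94  99  97  26  18  17  20]
 [ 20  16  17  14  43  93 101  98 100  98  98  96  98  98 100  99  99  96
   99  99  99  98  98 101  98  37  19  20  16  20]
 [ 18  14  17  20  16  43  94 102  99 100  98 101  98 101 100  97  99 100
   97  99  99 101 103  99  52  17  16  20  19  20]
 [ 19  18  18  14  19  11  42  92  99 102  98  98  96  98  96  99  98 100
  101 101 103  98  97  53  17  16  20  19  20  20]]
38 [-8.92 -9.17 38.  ] [11.76 -8.55 38.  ]
42 [-9.13 -7.46 42.  ] [12.04 -6.82 42.  ]
46 [-9.33 -5.74 46.  ] [12.32 -5.09 46.  ]
[ -7.12 -21.01 -13.  ] [  7.36  24.32 -13.  ] [ -7.47  24.31 -13.  ]
```

```bash
python3 -m jog '[[255,40,-28,0,-0.14],[255,80,-56,0,-0.28],[255,120,-84,0,-0.42],[255,160,-112,0,-0.56],[255,190,-134,0,-0.70]]' 60; python3 - <<'E'
from h import *
np.set_printoptions(precision=2,suppress=True)
s=sense();R=np.array(s["ee_rot"]);d=np.array([599,-73,180])-s["position"];print(R.T@d,"turn",np.arctan2(R[1,0],R[0,0])-np.radians(88))
T=cam("top")
for p in [(291.4,149.7),(290.1,168.8)]:print(onz(T,p,40))
E
```

```text
time: 5.25
position: [573.4, -105.3, 175.0]
ee_rot: [[0.482, 0.876, -0.002], [0.876, -0.482, -0.001], [-0.002, -0.001, -1.0]]
wrist_force: [-0.9, -0.5, -2.0]
width: 0.152
[40.59  6.83 -5.09] turn -0.46840505874331595
[632.75 -24.41  40.  ]
[581.48 -22.83  40.  ]
```

```bash
python3 -m jog '[[255,20,3,-5,-0.14],[255,40.5,7,-5,-0.28],[255,40.5,7,-5,-0.42],[255,40.5,7,-5,-0.468],[255,40.5,7,-5,-0.468]]' 60; python3 - <<'E'
from h import *
import pickle
s=sense();im=grab_frame("wrist");save("w3",im);pickle.dump(s,open("w3.pkl","wb"));print(s["position"],s["joints"])
save("w3z",np.clip(1.6*im.astype(float),0,255).astype(np.uint8))
E
```

```text
time: 5.75
position: [597.9, -72.7, 177.4]
ee_rot: [[0.035, 0.999, -0.006], [0.999, -0.035, -0.0], [-0.001, -0.006, -1.0]]
wrist_force: [0.5, -0.3, -2.4]
width: 0.153
[597.86146978 -72.7196972  177.42554166] [-1.40165561e-01  4.71889827e-01  1.72383694e+00 -1.61332404e-03
  9.51818421e-01 -1.67542678e+00]
```

View pics/w3z.png

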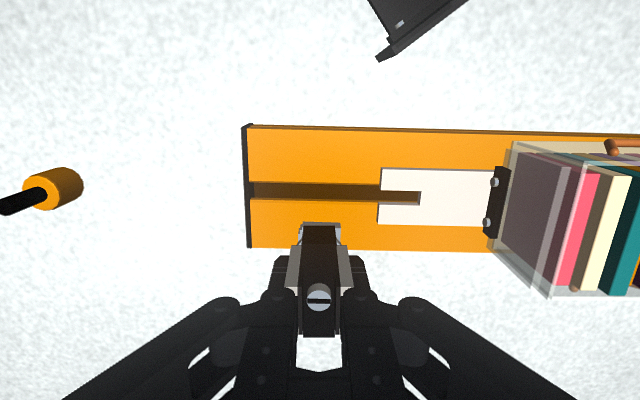

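The slot is the dark band at rows 182–201, columns 250–378. The foot is white, columns 378–492, and the fork runs from (380,197) to its root at (419,197). Next I'll fit these lines.

```bash
cat > slot.py <<'E'
from h import *
import pickle,sys
np.set_printoptions(precision=2,suppress=True)
n=sys.argv[1]; c0,c1,f0,f1,r0,r1=map(int,sys.argv[2:8])
s=pickle.load(open(n+".pkl","rb"));im=load(n);C=cam("wrist",s);g=im[:,:,0].astype(float)
def edges(cols,z):
    up=[];lo=[]
    for c in cols:
        p=cv2.GaussianBlur(g[r0:r1,c-1:c+2].mean(1).reshape(-1,1),(1,3),0).ravel()
        mid=(np.percentile(p,5)+np.percentile(p,90))/2
        i=np.argmin(p)
        a=i
        while p[a]<mid and a>0:a-=1
        b=i
        while p[b]<mid and b<len(p)-1:b+=1
        up.append((c,r0+a+(p[a]-mid)/(p[a]-p[a+1])));lo.append((c,r0+b-(p[b]-mid)/(p[b]-p[b-1])))
    U=np.array([onz(C,q,z) for q in up]);L=np.array([onz(C,q,z) for q in lo]);return U,L,up,lo
for cols,z,nm in((range(c0,c1,4),32,"slot"),(range(f0,f1,2),40,"fork")):
    U,L,up,lo=edges(cols,z)
    res=[]
    for P in(U,L):
        k=np.polyfit(P[:,1],P[:,0],1);r=P[:,0]-np.polyval(k,P[:,1]);k=np.polyfit(P[abs(r)<.7,1],P[abs(r)<.7,0],1)
        res.append(k);print(nm,"x at y=-60:",np.polyval(k,-60),"angle",90-np.degrees(np.arctan(k[0])),"rms",np.std(r))
    print(nm," mid x(-60)",(np.polyval(res[0],-60)+np.polyval(res[1],-60))/2,"x(0)",(np.polyval(res[0],0)+np.polyval(res[1],0))/2,"rows",up[0],lo[0],up[-1],lo[-1])
E
python3 slot.py w3 262 372 386 412 170 215
python3 - <<'E'
from h import *
import pickle
np.set_printoptions(precision=1,suppress=True,linewidth=220)
im=load("w3");g=im[:,:,0]
print(g[170:215:1,300]);print(g[170:215,400]);print("row190",g[190,366:392]);print("row197",g[197,405:430]);print("row178",g[178,370:390],"row215",g[215,370:390])
s=pickle.load(open("w3.pkl","rb"));C=cam("wrist",s)
save("w3c",np.clip(1.8*cv2.resize(im[115:260,235:500],(795,435),interpolation=cv2.INTER_CUBIC).astype(float),0,255).astype(np.uint8))
E
```

```text
slot x at y=-60: 597.0747009389875 angle 86.61116919977161 rms 0.044806568560593306
slot x at y=-60: 613.4992960231663 angle 86.58757809725554 rms 0.047981746984854794
slot  mid x(-60) 605.2869984810768 x(0) 608.8523136860028 rows (262, np.float64(181.25951742627345)) (262, np.float64(198.95083056478404)) (370, np.float64(183.78159203980098)) (370, np.float64(201.36))
fork x at y=-60: 599.7997814057733 angle 86.41201900108368 rms 0.032234760582087935
fork x at y=-60: 612.7981696852905 angle 86.85532363210447 rms 0.024809218791223556
fork  mid x(-60) 606.2989755455319 x(0) 609.8283016244611 rows (386, np.float64(189.8742230347349)) (386, np.float64(203.78338870431892)) (410, np.float64(190.52085168869309)) (410, np.float64(204.277545691906))
[158 157 159 160 157 157 156 156 156 157 159 155  97  74  54  55  56  54  56  55  55  53  54  55  54  54  55  54  67  86 102 150 150 152 156 156 155 152 155 154 152 155 155 154 155]
[172 169 168 169 168 168 167 169 167 168 168 169 167 168 167 166 167 167 167 168 146  49  57  59  55  60  57  57  57  57  62  88  91  91  93 158 169 167 167 167 167 169 166 169 166]
row190 [ 57  57  56  54  59  58  55  59  54  55  53  58  56  56  54  96  96 103 102 104 103 102 110 113 120 120]
row197 [ 57  56  57  58  58  59  59  59  57  57  58  56  61  65  61  77 171 168 168 164 166 166 166 168 167]
row178 [157 157 159 157 160 158 156 157 161 135  61  78 170 169 168 168 167 168 167 167] row215 [155 156 154 156 156 159 134  59 107 167 168 167 164 166 166 164 167 167 167 167]
```

View pics/w3c.png

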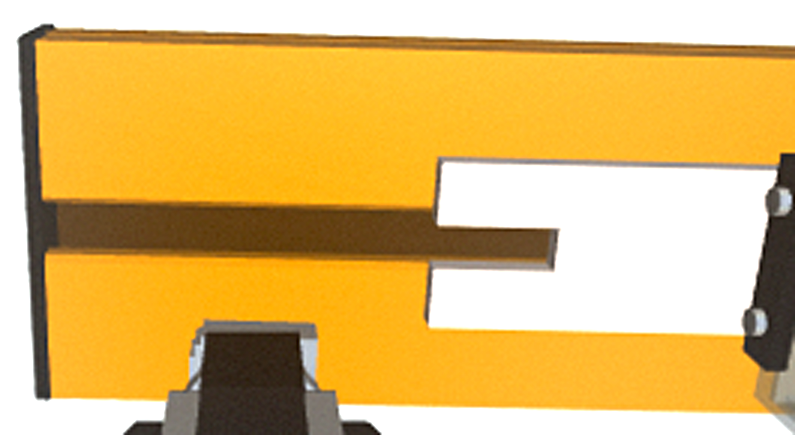

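```bash
python3 - <<'E'
from h import *
import pickle
np.set_printoptions(precision=2,suppress=True)
s=pickle.load(open("w3.pkl","rb"));C=cam("wrist",s);im=load("w3")
r=onz(C,(420.5,197.3),40);e1=onz(C,(381.5,178),40);e2=onz(C,(378.3,215),40)
print("root",r,"ends",e1,e2)
u=np.array([np.cos(np.radians(86.6)),np.sin(np.radians(86.6)),0])
print("len root-end",(r-(e1+e2)/2)@u)
o=r-5*u;print("origin",o, "slot-mid x there",605.287+(o[1]+60)*.0594)
c=camera_model("wrist");T=np.array(c["T_tool_cam"]);Ct=(np.array(c["K"]),np.array(c["D"]),T[:3,:3],T[:3,3])
save("w3h",np.clip(2.2*cv2.resize(im[215:325,290:350],(436,800)[:2],interpolation=cv2.INTER_CUBIC).astype(float),0,255).astype(np.uint8)[:600])
g=im.max(2).astype(int)
for c in(306,312,320,330,336):print(c,g[216:230,c])
print(g[290:312,319])
print(g[300,300:340])
E
```

```text
root [610.3   14.37  40.  ] ends [591.86 -19.69  40.  ] [625.45 -21.68  40.  ]
len root-end 35.08898388151472
origin [610.     9.37  40.  ] slot-mid x there 609.407837133696
306 [155 156 154 155 157 131  63  70  67  56  27  30  30  27]
312 [155 154 157 156 158 130  62  67  69  54  26  28  31  31]
320 [154 155 157 155 156 154  62  70  69  54  29  28  29  29]
330 [153 154 155 154 155 155  82  66  69  52  26  31  31  30]
336 [156 153 152 156 156 155 107  64  66  65  70  70 106 120]
[ 91 118 114 117 119 119 118 119 116  10  16  15  17  48 117 112 113 115
 115 115 109  32]
[34 31 19 20 27 20 39 34 18 19 17 17 17 19 17 14 16 21 17 16 17 15 18 18
 16 14 20 15 14 18 30 38 21 24 21 20 29 32 30 32]
```

View pics/w3h.png

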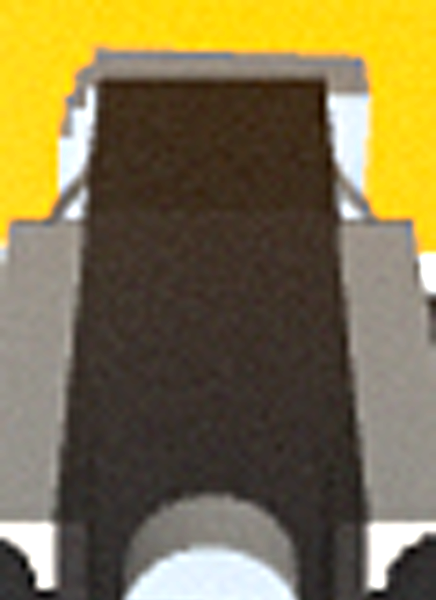

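Root to open end measures 35.1 mm (35 expected) and the fork is 13.0 mm wide. The stop origin is at (610.0,9.4), the slot runs at 86.6°, and the head is within 0.2° of it. I'll go to just above the slot at stop x = -48 and look again.

```bash
python3 -m jog '[[255,17,3.3,20,0],[255,34.6,6.6,50,0],[255,34.6,6.6,80,0],[255,34.6,6.6,91,0],[255,34.6,6.6,91,0]]' 60; python3 - <<'E'
from h import *
import pickle
s=sense();im=grab_frame("wrist");save("w4",im);pickle.dump(s,open("w4.pkl","wb"));print(s["position"],s["joints"],s["moment"],s["ee_rot"])
save("w4z",np.clip(1.6*cv2.resize(im[130:330,180:500],(800,500),interpolation=cv2.INTER_CUBIC).astype(float),0,255).astype(np.uint8))
E
```

```text
time: 6.3
position: [603.5, -38.8, 84.5]
ee_rot: [[0.038, 0.999, -0.01], [0.999, -0.038, -0.0], [-0.001, -0.01, -1.0]]
wrist_force: [-0.9, -0.6, -1.7]
width: 0.147
[603.52760704 -38.76879119  84.47770056] [-8.33391969e-02  6.09446712e-01  1.75366501e+00 -1.43344421e-03
  7.88770238e-01 -1.61546493e+00] [ 0.02168515  0.02824518 -0.01709267] [[ 3.76434674e-02  9.99237762e-01 -1.03375569e-02]
 [ 9.99291084e-01 -3.76471008e-02 -1.57028172e-04]
 [-5.46087525e-04 -1.03243173e-02 -9.99946554e-01]]
```

View pics/w4z.png

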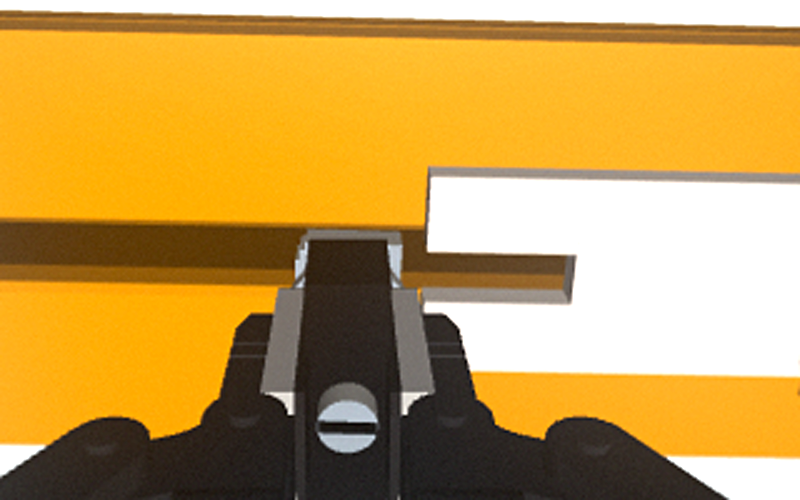

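```bash
python3 -m jog '[[255,0,0,0,0],[255,0,0,0,0]]' 60;  cat > lat.py <<'E'
from h import *
import pickle,sys
np.set_printoptions(precision=2,suppress=True)
s=sense();im=grab_frame("wrist");n=sys.argv[1];save(n,im);pickle.dump(s,open(n+".pkl","wb"))
R=np.array(s["ee_rot"]);print("pos",s["position"],"lean",R[:,2],"toolx",np.degrees(np.arctan2(R[1,0],R[0,0])),"F",s["wrist_force"],"M",s["moment"])
h=R@np.array([-.1,1.6,42])+s["position"]
print("head pred",h, "slot mid x there",605.287+(h[1]+60)*.0594,"stopx",(h[1]-9.37)*.998+(h[0]-610)*.06,"head bottom over deck",h[2]-4-32)
E
python3 lat.py w5; python3 slot.py w5 200 290 350 400 205 260
```

```text
time: 6.55
position: [605.7, -39.4, 87.5]
ee_rot: [[0.038, 0.999, -0.005], [0.999, -0.038, -0.001], [-0.001, -0.005, -1.0]]
wrist_force: [-0.4, -0.5, -1.4]
width: 0.153
pos [605.69 -39.43  87.47] lean [-0.01 -0.   -1.  ] toolx 87.79717661132557 F [-0.37 -0.49 -1.43] M [ 0.02 -0.09 -0.02]
head pred [607.07 -39.62  45.46] slot mid x there 606.4977767594035 stopx -49.064586790603045 head bottom over deck 9.45935280764219
slot x at y=-60: 598.0588613050649 angle 84.87833391109818 rms 8.001778611103463
slot x at y=-60: 465.2042419703487 angle 159.4684604300967 rms 67.50438044124176
slot  mid x(-60) 531.6315516377067 x(0) 454.2162218419674 rows (200, np.float64(211.59081632653061)) (200, np.float64(235.68807829181495)) (288, np.float64(254.61842546063653)) (288, np.float64(316.4461538461541))
fork x at y=-60: 601.1078678932281 angle 87.78944731299818 rms 5.877671532967518
 ** On entry to DLASCL parameter number  4 had an illegal value
 ** On entry to DLASCL parameter number  4 had an illegal value
 ** On entry to DLASCL parameter number  4 had an illegal value
 ** On entry to DLASCL parameter number  4 had an illegal value
 ** On entry to DLASCL parameter number  5 had an illegal value
 ** On entry to DLASCL parameter number  4 had an illegal valueslot.py:22: RankWarning: Polyfit may be poorly conditioned
  k=np.polyfit(P[:,1],P[:,0],1);r=P[:,0]-np.polyval(k,P[:,1]);k=np.polyfit(P[abs(r)<.7,1],P[abs(r)<.7,0],1)
slot.py:16: RuntimeWarning: divide by zero encountered in scalar divide
  up.append((c,r0+a+(p[a]-mid)/(p[a]-p[a+1])));lo.append((c,r0+b-(p[b]-mid)/(p[b]-p[b-1])))
Traceback (most recent call last):
  File "slot.py", line 22, in <module>
    k=np.polyfit(P[:,1],P[:,0],1);r=P[:,0]-np.polyval(k,P[:,1]);k=np.polyfit(P[abs(r)<.7,1],P[abs(r)<.7,0],1)
numpy.linalg.LinAlgError: SVD did not converge in Linear Least Squares
```

```bash
python3 - <<'E'
from h import *
im=load("w5")
save("w5z",np.clip(1.7*cv2.resize(im[195:275,200:360],(800,400),interpolation=cv2.INTER_CUBIC).astype(float),0,255).astype(np.uint8))
np.set_printoptions(linewidth=220)
g=im[:,:,0].astype(int)
for c in(190,230,270,285):print(c,g[206:250,c])
for c in(308,320,330):print(c,g[206:235,c])
E
```

```text
190 [170 171 171 170 168 108 111  56  59  62  60  61  58  59  60  60  62  59  60  58  60  60  59  63  87  95  93  93  91  93 133 164 163 163 165 169 171 170 169 170 170 171 167 170]
230 [172 172 170 173 172 154 108  98  57  60  64  61  60  60  60  60  58  60  59  61  60  61  61  60  60  94  92  92  92  90  97 149 163 163 162 165 171 169 169 167 167 169 170 169]
270 [172 171 171 171 174 172 138 108  83  59  58  61  59  59  59  59  60  58  59  57  60  58  62  59  56  67  94  93  90  90  91  98 166 161 161 159 168 170 168 170 170 170 166 170]
285 [172 172 171 172 171 173 155 108  96  56  59  59  58  60  60  59  60  59  59  57  56  57  58  59  57  57  94  92  91  92  89  95 148 163 162 162 165 170 170 169 170 169 169 168]
308 [171 170 172 172 169 171 171 123 111  68  56  58  57  60  58  64  79  78  77  60  29  31  31  34  32  32  33  34  32]
320 [173 171 171 170 171 171 172 140 109  66  59  60  62  59  57  57  79  78  77  61  30  35  33  34  33  32  33  32  31]
330 [171 172 170 169 169 171 171 154 106  81  58  59  60  60  60  58  74  80  78  62  28  34  33  34  34  31  35  30  33]
```

View pics/w5z.png

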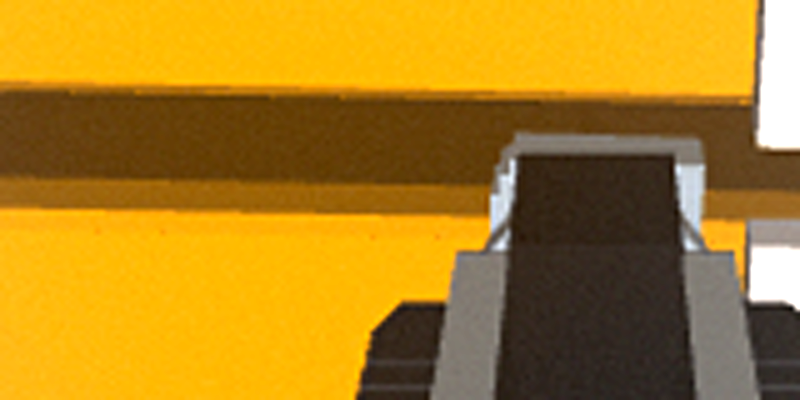

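```bash
python3 - <<'E'
from h import *
import pickle
np.set_printoptions(precision=2,suppress=True)
s=pickle.load(open("w5.pkl","rb"));C=cam("wrist",s)
for c,a,b in((190,212.6,235.9),(230,213.5,236.6),(270,214.2,237.2),(285,214.6,237.6)):
    A=onz(C,(c,a),30);B=onz(C,(c,b),30);M=(A+B)/2;print("mouth",A,B,"w",np.linalg.norm(A-B),"mid",M,"x at y=-39.6:",M[0]+(-39.6-M[1])*.0594)
for c,a,b in((190,210.6,241),(285,212.6,242)):
    A=onz(C,(c,a),32);B=onz(C,(c,b),32);print("outer",(A+B)/2,np.linalg.norm(A-B))
for z in(40.5,41.5,42.5):
    P=onz(C,(320,221.6),z);print("head near edge",P,"centre x",P[0]+7.25)
E
```

```text
mouth [ 595.1  -118.85   30.  ] [ 610.81 -121.41   30.  ] w 15.913404929983356 mid [ 602.96 -120.13   30.  ] x at y=-39.6: 607.7387959120532
mouth [596.65 -94.22  30.  ] [612.26 -96.16  30.  ] w 15.7323453439031 mid [604.46 -95.19  30.  ] x at y=-39.6: 607.7584503416346
mouth [598.07 -69.56  30.  ] [613.65 -70.9   30.  ] w 15.639920268642692 mid [605.86 -70.23  30.  ] x at y=-39.6: 607.6797118089663
mouth [598.69 -60.32  30.  ] [614.3  -61.43  30.  ] w 15.642316589731214 mid [606.49 -60.88  30.  ] x at y=-39.6: 607.7576952527628
outer [ 603.23 -119.42   32.  ] 20.612348071071974
outer [606.49 -60.68  32.  ] 19.83563583440492
head near edge [599.78 -38.75  40.5 ] centre x 607.034015415199
head near edge [599.36 -38.74  41.5 ] centre x 606.6128679383805
head near edge [598.94 -38.72  42.5 ] centre x 606.191720461562
```

Correction: the first slot fit mixed the chamfer edges. With the mouth's inner edges at z = 30 (15.7 mm wide, 16 expected), the mid is x = 607.7, against the head at 606.6–607.1. I'll shift +0.9 mm and lower in small steps while watching the force.

```bash
python3 -m jog '[[255,0,0.9,0,0],[255,0,0.9,3,0],[255,0,0.9,6,0],[255,0,0.9,8,0],[255,0,0.9,8,0]]' 60; python3 -m jog '[[255,0,0,2,0],[255,0,0,4,0],[255,0,0,4,0]]'; python3 lat.py w6;python3 - <<'E'
from h import *
im=load("w6")
save("w6z",np.clip(1.7*cv2.resize(im[195:275,200:360],(800,400),interpolation=cv2.INTER_CUBIC).astype(float),0,255).astype(np.uint8))
E
```

```text
time: 7.1
position: [606.1, -39.3, 78.9]
ee_rot: [[0.038, 0.999, -0.006], [0.999, -0.038, -0.0], [-0.001, -0.006, -1.0]]
wrist_force: [0.7, 0.1, -1.2]
width: 0.149
time: 7.4
position: [606.0, -39.3, 74.6]
ee_rot: [[0.038, 0.999, -0.006], [0.999, -0.038, -0.0], [-0.001, -0.006, -1.0]]
wrist_force: [0.2, 1.1, -2.5]
width: 0.154
pos [606.02 -39.32  74.57] lean [-0.01 -0.   -1.  ] toolx 87.80989178620644 F [ 0.2   1.13 -2.45] M [ 0.   -0.18 -0.01]
head pred [607.35 -39.51  32.56] slot mid x there 606.504389426939 stopx -48.93625256007621 head bottom over deck -3.4441471490274154
```

View pics/w6z.png

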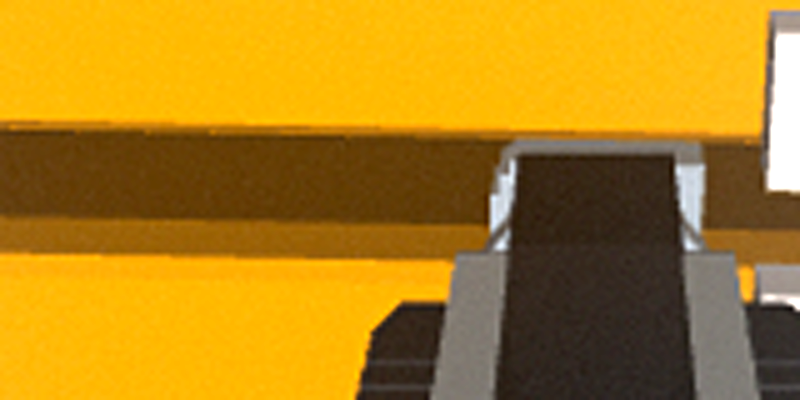

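The head is entering the mouth centrally with no contact force. Continue down.

```bash
python3 -m jog '[[255,0,0.3,3,0],[255,0,0.3,6,0],[255,0,0.3,7,0],[255,0,0.3,7,0]]'; python3 -m jog '[[255,0,0,3,0],[255,0,0,5,0],[255,0,0,5.5,0],[255,0,0,5.5,0]]'; python3 lat.py w7;python3 - <<'E'
from h import *
im=load("w7")
save("w7z",np.clip(1.7*cv2.resize(im[180:320,200:440],(800,467),interpolation=cv2.INTER_CUBIC).astype(float),0,255).astype(np.uint8))
E
```

```text
time: 7.85
position: [606.2, -39.3, 67.4]
ee_rot: [[0.038, 0.999, -0.007], [0.999, -0.038, -0.0], [-0.001, -0.007, -1.0]]
wrist_force: [0.1, -0.8, -1.4]
width: 0.154
time: 8.25
position: [606.0, -39.3, 61.7]
ee_rot: [[0.038, 0.999, -0.007], [0.999, -0.038, -0.0], [-0.001, -0.007, -1.0]]
wrist_force: [-0.9, 0.2, -1.8]
width: 0.149
pos [606.01 -39.32  61.74] lean [-0.01 -0.   -1.  ] toolx 87.80846726652629 F [-0.88  0.21 -1.76] M [-0.03  0.   -0.01]
head pred [607.31 -39.5   19.73] slot mid x there 606.5045056063663 stopx -48.93702955113482 head bottom over deck -16.268410286505315
```

View pics/w7z.png

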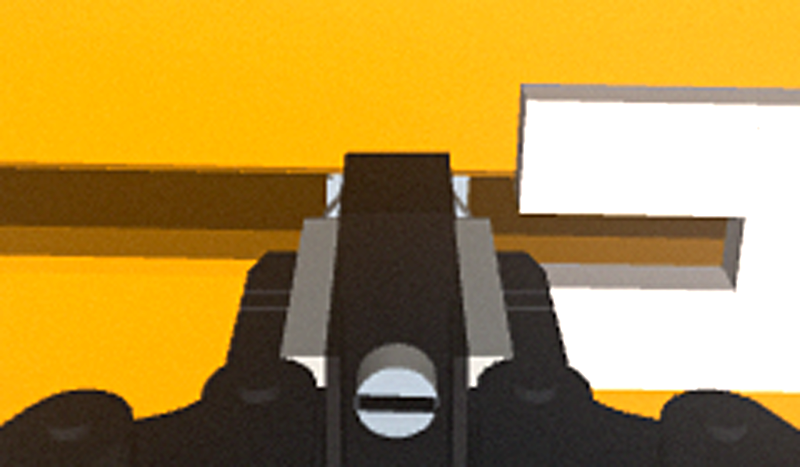

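The head is in the slot at stop x = -49, head top just under the lips and flange est. 1.7 mm above the foot. Now I slide it, in short steps first.

```bash
python3 -m jog '[[255,4,0.1,0,0],[255,8,0.15,0,0],[255,12,0.25,0,0],[255,12,0.25,0,0]]'; python3 lat.py w8|head -1
```

```text
time: 8.7
position: [606.9, -26.7, 61.9]
ee_rot: [[0.038, 0.999, -0.007], [0.999, -0.038, -0.0], [-0.001, -0.007, -1.0]]
wrist_force: [-0.4, -0.5, -2.3]
width: 0.148
pos [606.86 -26.66  61.87] lean [-0.01 -0.   -1.  ] toolx 87.8508549337279 F [-0.37 -0.46 -2.32] M [-0.08  0.02 -0.05]
```

```bash
python3 -m jog '[[255,4,0.1,0,0],[255,8,0.15,0,0],[255,12,0.25,0,0],[255,12,0.25,0,0]]'; python3 -m jog '[[255,4,0.1,0,0],[255,8,0.15,0,0],[255,12,0.25,0,0],[255,12,0.25,0,0]]'; python3 lat.py w9; python3 - <<'E'
from h import *
im=load("w9")
save("w9z",np.clip(1.7*cv2.resize(im[180:320,200:440],(800,467),interpolation=cv2.INTER_CUBIC).astype(float),0,255).astype(np.uint8))
E
```

```text
time: 9.15
position: [607.5, -14.4, 61.8]
ee_rot: [[0.037, 0.999, -0.007], [0.999, -0.037, -0.0], [-0.001, -0.007, -1.0]]
wrist_force: [0.8, 1.0, -2.9]
width: 0.15
time: 9.55
position: [608.3, -1.8, 61.9]
ee_rot: [[0.036, 0.999, -0.007], [0.999, -0.036, -0.0], [-0.001, -0.007, -1.0]]
wrist_force: [-1.2, 0.3, -1.7]
width: 0.149
pos [608.3   -1.76  61.85] lean [-0.01 -0.   -1.  ] toolx 87.91453308017827 F [-1.19  0.33 -1.74] M [-0.02 -0.01  0.04]
head pred [609.61  -1.94  19.84] slot mid x there 608.7359294785217 stopx -11.307907091863294 head bottom over deck -16.159311376798648
```

View pics/w9z.png

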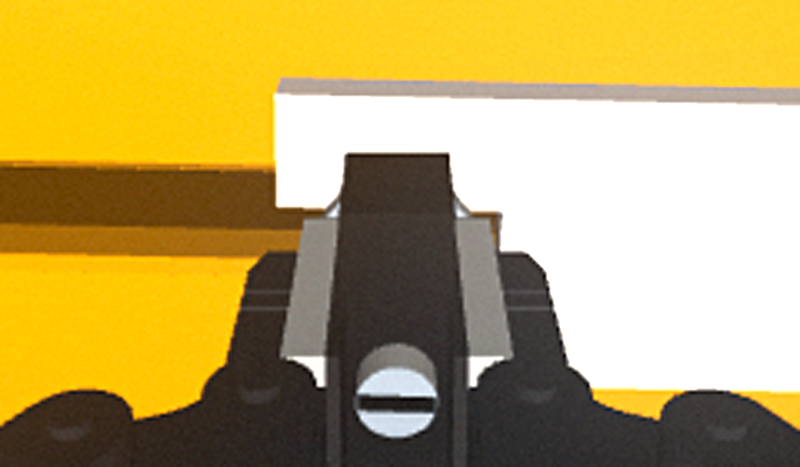

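```bash
python3 -m jog '[[255,3,0.05,0,0],[255,6,0.1,0,0],[255,8,0.15,0,0],[255,8,0.15,0,0]]'; python3 -m jog '[[255,1,0,0,0],[255,1,0,0,0]]';python3 -m jog '[[255,0.7,0,0,0],[255,0.7,0,0,0]]'
```

```text
time: 10.0
position: [608.7, 6.2, 61.9]
ee_rot: [[0.036, 0.999, -0.007], [0.999, -0.036, -0.0], [-0.001, -0.007, -1.0]]
wrist_force: [-0.1, -1.0, -1.3]
width: 0.147
time: 10.2
position: [608.7, 7.3, 61.8]
ee_rot: [[0.036, 0.999, -0.007], [0.999, -0.036, -0.0], [-0.001, -0.007, -1.0]]
wrist_force: [0.2, 0.7, -1.5]
width: 0.147
time: 10.4
position: [608.8, 8.0, 61.8]
ee_rot: [[0.036, 0.999, -0.007], [0.999, -0.036, -0.0], [-0.001, -0.007, -1.0]]
wrist_force: [-1.0, -0.7, -1.1]
width: 0.148
```

```bash
for i in 1; do python3 -m jog '[[255,0.5,0,0,0],[255,0.5,0,0,0]]'|grep -E "pos|force";done; python3 -m jog '[[255,0.5,0,0,0],[255,0.5,0,0,0]]'|grep -E "pos|force"; python3 -m jog '[[255,0,0,0,0]]'|grep -E "pos|force"; python3 lat.py w10; python3 - <<'E'
from h import *
im=load("w10")
save("w10z",np.clip(1.7*cv2.resize(im[180:320,200:500],(800,373),interpolation=cv2.INTER_CUBIC).astype(float),0,255).astype(np.uint8))
E
```

```text
position: [608.8, 8.6, 61.8]
wrist_force: [-0.6, 0.0, -1.3]
position: [608.8, 9.1, 61.8]
wrist_force: [0.1, -0.8, -2.0]
position: [608.9, 9.1, 61.9]
wrist_force: [0.3, 0.1, -2.0]
pos [608.85   9.11  61.87] lean [-0.01 -0.   -1.  ] toolx 87.9268344353855 F [ 0.29  0.09 -2.01] M [0.03 0.05 0.03]
head pred [610.17   8.94  19.86] slot mid x there 609.3817564169243 stopx -0.4238067403131065 head bottom over deck -16.13745749095743
```

View pics/w10z.png

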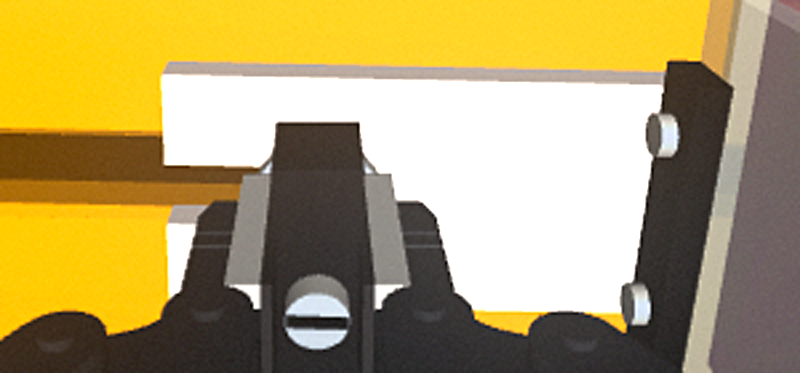

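```bash
python3 -m jog '[[255,0.4,0,0,0],[255,0.4,0,0,0]]'|grep -E "pos|force"; python3 -m jog '[[255,0.4,0,0,0],[255,0.4,0,0,0]]'|grep -E "pos|force"; python3 -m jog '[[255,0,0,0,0]]'|grep -E "pos|force"
```

```text
position: [608.8, 9.5, 61.8]
wrist_force: [0.9, -0.5, -1.7]
position: [608.9, 9.6, 61.9]
wrist_force: [-0.3, -2.5, -2.1]
position: [608.9, 9.6, 61.8]
wrist_force: [0.4, -1.0, -2.5]
```

```bash
python3 -m jog '[[255,0.3,0,0,0],[255,0.3,0,0,0]]'|grep -E "pos|force"; python3 -m jog '[[255,0,0,0,0]]'|grep -E "pos|force"; python3 lat.py w11
```

```text
position: [608.8, 9.7, 61.9]
wrist_force: [-0.6, -2.9, -1.9]
position: [608.8, 9.7, 61.8]
wrist_force: [-0.4, -1.3, -1.0]
pos [608.84   9.67  61.84] lean [-0.01 -0.   -1.  ] toolx 87.9321436255366 F [-0.41 -1.33 -1.03] M [-0.31  0.07 -0.02]
head pred [610.15   9.47  19.83] slot mid x there 609.4133957835073 stopx 0.10648449303255304 head bottom over deck -16.174637167141938
```

Contact at the predicted place (Fy about -2, stop x = 0.1). Check the stop hasn't moved, then let the flange down.

```bash
cat > end.py <<'E'
from h import *
import pickle,sys
np.set_printoptions(precision=2,suppress=True)
# open-end edge of the foot's near tine at z=40: leftmost white pixel in rows r0..r1
for n in sys.argv[1:]:
    s=pickle.load(open(n+".pkl","rb"));im=load(n);C=cam("wrist",s);g=im[:,:,2].astype(float)
    w=(g>90).astype(np.uint8);w[:,:150]=0;w[:180]=0;w[270:]=0
    k,l,st,ce=cv2.connectedComponentsWithStats(w)
    out=[]
    for i in range(1,k):
        if st[i,4]>800:
            x0=st[i,0]
            ys=range(st[i,1]+6,min(st[i,1]+26,st[i,1]+st[i,3]-4),4)
            for y in ys:
                x=np.where(l[y]==i)[0][0];t=(90-g[y,x-1])/(g[y,x]-g[y,x-1]);out.append(onz(C,(x-1+t,y),40))
            print(n,"comp",st[i],np.array(out)[-3:].mean(0));
E
python3 end.py w7 w9 w10 w11
python3 -m jog '[[255,0,0,0.5,0],[255,0,0,0.5,0]]'|grep -E "pos|force";python3 -m jog '[[255,0,0,0.5,0],[255,0,0,0.5,0]]'|grep -E "pos|force"
```

```text
w7 comp [ 356  209  189   61 9191] [593.13 -20.09  40.  ]
w9 comp [ 282  204  189   66 9116] [591.31 -20.01  40.  ]
w10 comp [ 532  180  108   90 1863] [584.36 135.58  40.  ]
w10 comp [ 260  203  195   67 8767] [590.93 -20.    40.  ]
w11 comp [ 531  180  109   90 1944] [584.26 135.25  40.  ]
w11 comp [ 259  203  189   67 8651] [590.89 -19.9   40.  ]
position: [608.9, 9.7, 61.4]
wrist_force: [-0.4, -2.6, -1.8]
position: [609.0, 9.7, 60.9]
wrist_force: [0.4, -2.9, -0.9]
```

```bash
python3 -m jog '[[255,0,0,0.5,0],[255,0,0,0.5,0]]'|grep -E "pos|force";python3 -m jog '[[255,0,0,0.4,0],[255,0,0,0.4,0]]'|grep -E "pos|force";python3 -m jog '[[255,0,0,0.4,0],[255,0,0,0.4,0]]'|grep -E "pos|force"
```

```text
position: [609.0, 9.7, 60.4]
wrist_force: [0.1, -2.0, -0.3]
position: [609.1, 9.7, 60.0]
wrist_force: [1.2, -2.3, -0.7]
position: [609.1, 9.7, 59.9]
wrist_force: [-1.7, -1.4, 3.3]
```

Fz steps up at TCP z = 59.9, so the flange is on the foot, which matches the 18 mm gap. The stop is unmoved. Now turn clockwise about the stem axis, which sits 1.6 mm along tool y.

```bash
cat > m.py <<'E'
from h import *
np.set_printoptions(precision=3,suppress=True)
s=sense();R=np.array(s["ee_rot"]);print("M",s["moment"],"F",s["wrist_force"],"toolx",np.degrees(np.arctan2(R[1,0],R[0,0])).round(2),"q6",s["joints"][5].round(3),"stem",(R@[-.1,1.6,0]+s["position"]).round(2),"t",s["time"])
E
python3 m.py; python3 -m jog '[[255,0.2,0,0,0.14],[255,0.45,0.05,0,0.28],[255,0.65,0.15,0,0.42],[255,0.85,0.25,0,0.56],[255,1.0,0.35,0,0.7]]'>/dev/null; python3 m.py;  python3 -m jog '[[255,0,0,0,0]]'>/dev/null; python3 m.py
```

```text
M [-0.363  0.234  0.002] F [-1.684 -1.392  3.338] toolx 87.94 q6 -1.537 stem [610.72   9.55  59.84] t 12.8
M [-0.598  0.349  0.041] F [-2.7   -3.779  3.187] toolx 47.51 q6 -0.829 stem [609.95   9.34  59.83] t 13.3
M [-0.405 -0.108  0.004] F [ 0.958 -1.893 -0.369] toolx 47.44 q6 -0.828 stem [609.99   9.28  59.87] t 13.4
```

```bash
python3 -m jog '[[255,0.2,0,0,0.14],[255,0.45,0.05,0,0.28],[255,0.65,0.15,0,0.42],[255,0.85,0.25,0,0.56],[255,1.0,0.35,0,0.7]]'>/dev/null; python3 m.py;  python3 -m jog '[[255,0,0,0,0]]'>/dev/null; python3 m.py; python3 -m jog '[[255,0.2,0,0,0.06],[255,0.2,0,0,0.12],[255,0.2,0,0,0.12]]'>/dev/null; python3 m.py
```

```text
M [-0.563  0.127  0.03 ] F [-2.447 -3.16   0.663] toolx 7.24 q6 -0.126 stem [610.01   9.23  59.84] t 13.9
M [-0.429  0.067 -0.017] F [-1.203 -3.166  1.591] toolx 7.35 q6 -0.127 stem [610.11   9.17  59.84] t 14.0
M [-0.458  0.189  0.029] F [-1.65  -2.836  0.841] toolx 0.75 q6 -0.012 stem [609.94   9.16  59.82] t 14.3
```

```bash
python3 lat.py w12 >/dev/null; python3 -m jog '[[255,0.15,0,0,0.05],[255,0.15,0,0,0.1],[255,0.15,0,0,0.1]]'>/dev/null; python3 m.py; python3 -m jog '[[255,0.15,0,0,0.05],[255,0.15,0,0,0.1],[255,0.15,0,0,0.1]]'>/dev/null; python3 m.py; python3 -m jog '[[255,0.15,0,0,0.05],[255,0.15,0,0,0.1],[255,0.15,0,0,0.1]]'>/dev/null; python3 m.py; python3 lat.py w13>/dev/null
python3 - <<'E'
from h import *
a=[np.clip(1.7*cv2.resize(load(n)[190:340,220:420],(400,300),interpolation=cv2.INTER_CUBIC).astype(float),0,255).astype(np.uint8) for n in("w12","w13")]
save("z13",np.hstack(a))
E
```

```text
M [-0.495  0.044  0.027] F [-1.053 -2.758  0.82 ] toolx -4.74 q6 0.083 stem [610.1    9.16  59.85] t 14.65
M [-0.427  0.03   0.055] F [-0.221 -2.065  0.254] toolx -10.28 q6 0.18 stem [610.29   9.18  59.85] t 14.95
M [-0.425  0.087  0.042] F [-0.268 -2.092  0.919] toolx -15.83 q6 0.277 stem [610.29   9.23  59.83] t 15.25
```

View pics/z13.png

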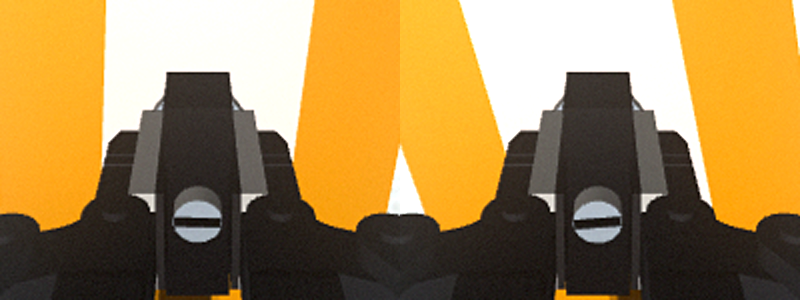

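The line is now tilted about 5° anticlockwise relative to the bar, so the head has stopped at about 97° and the knob is screwing. Continue.

```bash
for i in 1; do python3 -m jog '[[255,0.15,0,0,0.1],[255,0.3,0,0,0.2],[255,0.45,0.05,0,0.3],[255,0.45,0.05,0,0.3]]'>/dev/null; python3 m.py; done;  python3 -m jog '[[255,0.15,0,0,0.1],[255,0.3,0,0,0.2],[255,0.45,0.05,0,0.3],[255,0.45,0.05,0,0.3]]'>/dev/null; python3 m.py;  python3 -m jog '[[255,0.15,0,0,0.1],[255,0.3,0,0,0.2],[255,0.3,0.05,0,0.2]]'>/dev/null; python3 m.py;
```

```text
M [-0.369  0.072  0.029] F [-0.783 -3.365  1.183] toolx -32.87 q6 0.574 stem [610.27   9.28  59.85] t 15.7
M [-0.267  0.164 -0.036] F [-0.904 -1.406  1.128] toolx -49.87 q6 0.87 stem [610.17   9.42  59.83] t 16.1
M [-0.239  0.154  0.004] F [-0.375 -0.952  1.461] toolx -61.1 q6 1.066 stem [610.12   9.5   59.82] t 16.4
```

```bash
python3 -m jog '[[255,0.15,0,0,0.1],[255,0.3,0,0,0.2],[255,0.3,0.05,0,0.2]]'>/dev/null; python3 m.py; python3 -m jog '[[255,0.15,0,0,0.1],[255,0.3,0,0,0.2],[255,0.3,0.05,0,0.2]]'>/dev/null; python3 m.py; python3 -m jog '[[255,0.15,0,0,0.05],[255,0.15,0,0,0.1],[255,0.15,0,0,0.1]]'>/dev/null; python3 m.py;python3 -m jog '[[255,0.15,0,0,0.05],[255,0.15,0,0,0.1],[255,0.15,0,0,0.1]]'>/dev/null; python3 m.py
```

```text
M [-0.182  0.098  0.003] F [-1.724 -1.059 -0.215] toolx -72.3 q6 1.261 stem [610.15   9.59  59.84] t 16.7
M [-0.167  0.158  0.01 ] F [-1.273 -0.189  1.719] toolx -83.47 q6 1.455 stem [610.15   9.69  59.84] t 17.0
M [-0.181  0.235  0.047] F [-1.547 -1.709  1.838] toolx -88.88 q6 1.549 stem [610.12   9.75  59.81] t 17.3
M [-0.167  0.175  0.029] F [-1.596 -0.474  1.052] toolx -94.35 q6 1.644 stem [610.16   9.8   59.83] t 17.6
```

```bash
python3 lat.py w14>/dev/null; python3 - <<'E'
from h import *
im=load("w14")
save("w14z",np.clip(1.6*cv2.resize(im,(640,400)).astype(float),0,255).astype(np.uint8))
E
python3 -m jog '[[255,0.15,0,0,0.05],[255,0.15,0,0,0.1],[255,0.15,0,0,0.1]]'>/dev/null; python3 m.py;python3 -m jog '[[255,0.15,0,0,0.05],[255,0.15,0,0,0.1],[255,0.15,0,0,0.1]]'>/dev/null; python3 m.py
```

```text
M [-0.113  0.19   0.041] F [-1.545 -1.133  1.421] toolx -99.88 q6 1.741 stem [610.12   9.86  59.8 ] t 17.95
M [-0.127  0.072  0.111] F [-1.252 -1.329  2.094] toolx -105.44 q6 1.838 stem [610.07   9.87  59.77] t 18.25
```

View pics/w14z.png

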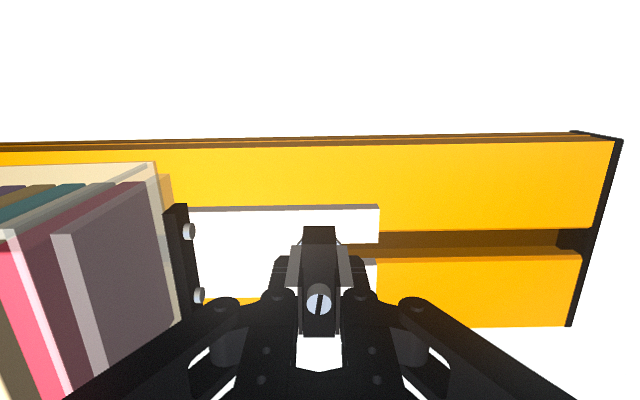

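The line is now nearly along the bar, so the nut has screwed about 1.5 rad. The moment is starting to climb, so I go in small slow steps.

```bash
python3 -m jog '[[255,0,0,0,0]]'>/dev/null; python3 m.py; python3 -m jog '[[255,0,0,0,0.05],[255,0,0,0,0.05]]'>/dev/null; python3 m.py; python3 -m jog '[[255,0,0,0,0]]'>/dev/null; python3 m.py
```

```text
M [-0.154  0.127  0.002] F [-2.788 -1.558  2.311] toolx -105.25 q6 1.834 stem [610.09   9.86  59.78] t 18.35
M [-0.192  0.14   0.107] F [-1.005 -1.149  1.077] toolx -108.0 q6 1.882 stem [610.08   9.9   59.76] t 18.55
M [-0.111  0.117  0.001] F [-1.722 -0.831  0.491] toolx -107.86 q6 1.88 stem [610.09   9.92  59.77] t 18.65
```

```bash
python3 -m jog '[[255,0.15,0,0,0.05],[255,0.15,0,0,0.05]]'>/dev/null; python3 m.py; python3 -m jog '[[255,0,0,0,0]]'>/dev/null; python3 m.py; python3 -m jog '[[255,0,0,0,0]]'>/dev/null; python3 m.py
```

```text
M [-0.049  0.071  0.096] F [-1.48  -0.583  0.466] toolx -110.66 q6 1.928 stem [610.09   9.88  59.77] t 18.85
M [-0.137  0.147  0.011] F [-2.155 -2.171  1.538] toolx -110.54 q6 1.926 stem [610.1    9.89  59.77] t 18.95
M [-0.191  0.123 -0.006] F [-0.43  -1.118  2.013] toolx -110.46 q6 1.925 stem [610.08   9.88  59.74] t 19.05
```

```bash
python3 -m jog '[[255,0.1,0,0,0.04],[255,0.15,0,0,0.08],[255,0.15,0,0,0.08]]'>/dev/null; python3 m.py; python3 -m jog '[[255,0.1,0,0,0.04],[255,0.15,0,0,0.08],[255,0.15,0,0,0.08]]'>/dev/null; python3 m.py
```

```text
M [-0.072  0.077  0.193] F [-0.661 -0.766  0.325] toolx -115.0 q6 2.004 stem [610.13   9.91  59.76] t 19.35
M [0.024 0.061 0.207] F [-1.757 -0.756  1.437] toolx -119.5 q6 2.082 stem [610.14   9.91  59.7 ] t 19.65
```

```bash
python3 -m jog '[[255,0.1,0,0,0.04],[255,0.15,0,0,0.08],[255,0.15,0,0,0.08]]'>/dev/null; python3 m.py; python3 -m jog '[[255,0.1,0,0,0.04],[255,0.15,0,0,0.08],[255,0.15,0,0,0.08]]'>/dev/null; python3 m.py
```

```text
M [0.004 0.048 0.311] F [-1.505 -0.904  1.011] toolx -123.99 q6 2.16 stem [610.17   9.96  59.71] t 19.95
M [-0.013  0.048  0.301] F [-1.491 -0.815  0.364] toolx -128.46 q6 2.238 stem [610.22   9.96  59.7 ] t 20.25
```

I ran too many steps without checking: the last reading is about 0.30 N m, above the 0.15–0.2 asked. I'll ease the knob back a little, check that the bolt stays put, then creep up to the right moment.

```bash
python3 lat.py w15>/dev/null; python3 -m jog '[[255,0,0,0,-0.05],[255,-0.15,0,0,-0.1],[255,-0.15,0,0,-0.1]]'>/dev/null; python3 m.py;python3 lat.py w16>/dev/null; python3 - <<'E'
from h import *
a=[np.clip(1.8*cv2.resize(load(n)[270:340,285:355],(400,400),interpolation=cv2.INTER_CUBIC).astype(float),0,255).astype(np.uint8) for n in("w15","w16")]
save("z16",np.hstack(a))
E
```

```text
M [-0.05   0.064 -0.081] F [-1.476 -0.816  0.68 ] toolx -122.61 q6 2.136 stem [610.2    9.94  59.69] t 20.6
```

View pics/z16.png

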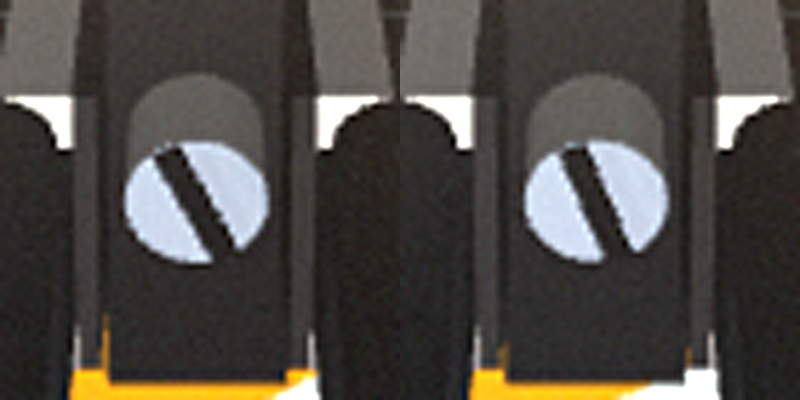

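```bash
python3 -m jog '[[255,0,0,0,-0.05],[255,-0.1,0,0,-0.08],[255,-0.1,0,0,-0.08]]'>/dev/null; python3 m.py; python3 -m jog '[[255,0,0,0,0.02],[255,0,0,0,0.02],[255,0,0,0,0.02]]'>/dev/null; python3 m.py
```

```text
M [-0.013  0.1   -0.076] F [-1.506 -0.69   0.663] toolx -118.12 q6 2.058 stem [610.2    9.91  59.75] t 20.95
M [-0.043  0.163  0.197] F [-0.517 -1.257  1.464] toolx -119.26 q6 2.078 stem [610.17   9.94  59.75] t 21.25
```

```bash
python3 -m jog '[[255,0,0,0,-0.05],[255,0,0,0,-0.05],[255,0,0,0,-0.05]]'>/dev/null; python3 m.py; python3 -m jog '[[255,0,0,0,0.015],[255,0,0,0,0.015],[255,0,0,0,0.015]]'>/dev/null; python3 m.py
```

```text
M [0.06  0.1   0.023] F [-0.617  0.386  1.473] toolx -116.48 q6 2.029 stem [610.16   9.87  59.73] t 21.55
M [0.009 0.085 0.203] F [-1.777  0.023  1.118] toolx -117.34 q6 2.044 stem [610.15   9.9   59.73] t 21.85
```

```bash
python3 -m jog '[[255,0,0,0,-0.06],[255,0,0,0,-0.06],[255,0,0,0,-0.06]]'>/dev/null; python3 m.py; python3 -m jog '[[255,0,0,0,0.02],[255,0,0,0,0.02],[255,0,0,0,0.02]]'>/dev/null; python3 m.py; python3 lat.py w17
```

```text
M [0.054 0.112 0.041] F [-0.975 -0.271  0.765] toolx -114.0 q6 1.986 stem [610.12   9.86  59.73] t 22.15
M [0.016 0.152 0.189] F [-1.757 -0.941  0.432] toolx -115.16 q6 2.006 stem [610.11   9.89  59.74] t 22.45
pos [611.52   9.12  59.73] lean [-0.01 -0.   -1.  ] toolx -115.15578878791077 F [-1.76 -0.94  0.43] M [0.02 0.15 0.19]
head pred [609.83   9.87  17.74] slot mid x there 609.4370672702703 stopx 0.48554999739763416 head bottom over deck -18.262711973065834
```

The forward moment reads 0.19 N m here, the same as on first passing this angle, so it is inside the hand-tight window. Relax, open partly, and lift straight off.

```bash
python3 -m jog '[[255,0,0,0,0],[255,0,0,0,0]]'; python3 -m jog '[[200,0,0,0,0],[150,0,0,0,0],[150,0,0,0,0],[150,0,0,0,0]]'; python3 m.py
```

```text
time: 22.7
position: [611.5, 9.1, 59.7]
ee_rot: [[-0.425, -0.905, -0.007], [-0.905, 0.425, -0.001], [0.003, 0.006, -1.0]]
wrist_force: [-2.2, -0.5, 0.7]
width: 0.152
time: 23.1
position: [611.7, 9.1, 59.8]
ee_rot: [[-0.425, -0.905, -0.006], [-0.905, 0.425, -0.001], [0.003, 0.006, -1.0]]
wrist_force: [0.5, -0.7, -0.3]
width: 0.412
M [-0.004 -0.015 -0.038] F [ 0.501 -0.716 -0.274] toolx -115.16 q6 2.006 stem [610.27   9.88  59.78] t 23.1
```

```bash
python3 -m jog '[[150,0,0,-10,0],[150,0,0,-30,0],[150,0,0,-60,0],[150,0,0,-100,0],[150,0,0,-120,0]]'; python3 -m jog '[[150,0,0,0,0],[150,0,0,0,0]]' >/dev/null; python3 lat.py w18|head -1; python3 - <<'E'
from h import *
for n in("scene","top"): save(n+"9",grab_frame(n))
im=load("w18");save("w18z",np.clip(1.5*im.astype(float),0,255).astype(np.uint8))
E
```

```text
time: 23.6
position: [614.0, 9.2, 183.8]
ee_rot: [[-0.425, -0.905, -0.002], [-0.905, 0.425, -0.001], [0.001, 0.001, -1.0]]
wrist_force: [0.1, 0.5, -0.1]
width: 0.411
pos [614.4    9.18 184.81] lean [ 0. -0. -1.] toolx -115.16443562650736 F [-0.47  0.44 -0.67] M [-0.06 -0.02 -0.05]
```

View pics/w18z.png

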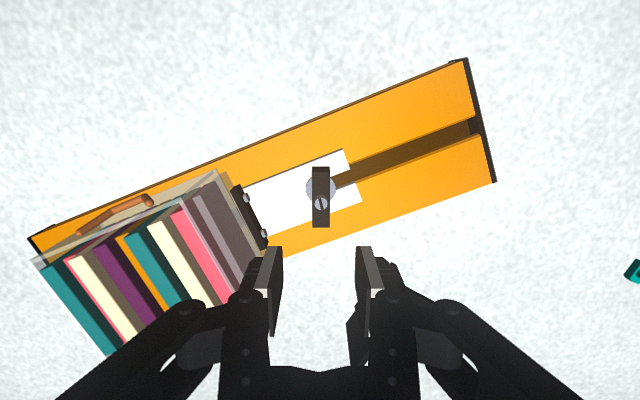

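View pics/scene9.png

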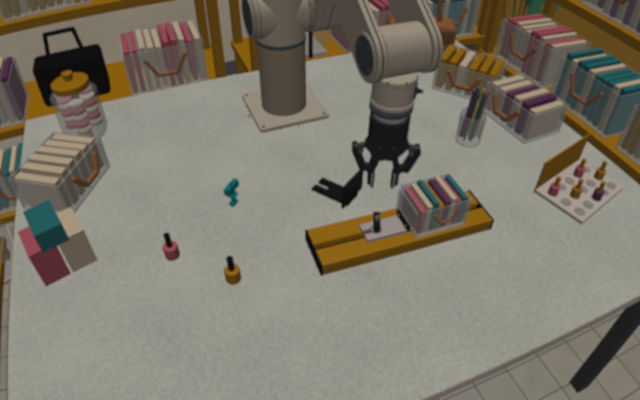

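The knob stands on the foot at (320,195), the gripper is clear, and the bottles and bin look untouched. Final numbers:

```bash
python3 - <<'E'
from h import *
import pickle
np.set_printoptions(precision=2,suppress=True)
im=load("w18");save("w18c",np.clip(1.8*cv2.resize(im[140:240,240:380],(784,560),interpolation=cv2.INTER_CUBIC).astype(float),0,255).astype(np.uint8))
E
```

```text
(no output)
```

View pics/w18c.png

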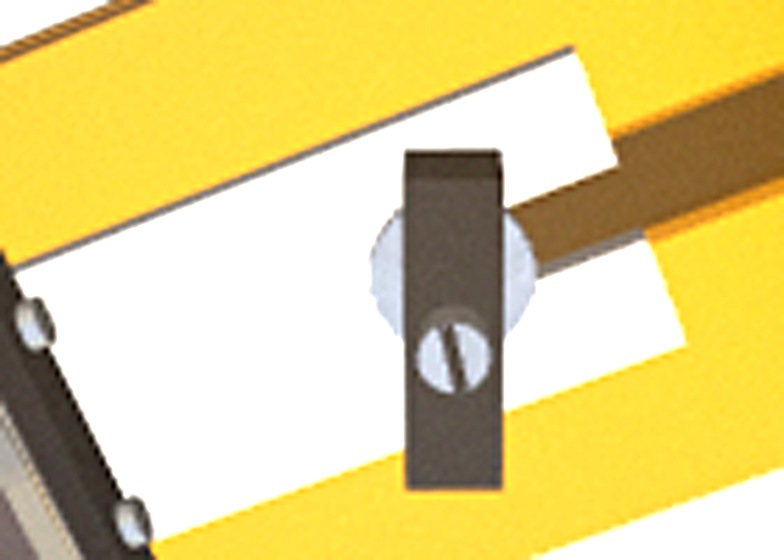

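```bash
python3 - <<'E'
from h import *
import pickle
np.set_printoptions(precision=2,suppress=True)
s=pickle.load(open("w18.pkl","rb"));C=cam("wrist",s)
f=lambda u:(u[0]/5.6+240-.4,u[1]/5.6+140-.4)
a=onz(C,f((576,50)),40);b=onz(C,f((686,345)),40);m=(a+b)/2
print("foot end corners",a,b,"w",np.linalg.norm(a-b),"mid",m)
u=np.array([np.cos(np.radians(86.6)),np.sin(np.radians(86.6)),0])
# head underside now tight: head top 8 below deck => head centre 32-12=20, stem end 80.5
e=onz(C,f((454,358)),80.5);print("stem end",e,"along from end",(e-m)@u-30)
fl=(onz(C,f((370,270)),43)+onz(C,f((537,270)),43))/2;print("flange mid",fl,(fl-m)@u-30)
l=onz(C,f((447,326)),80.5)-onz(C,f((462,390)),80.5);print("head line angle",np.degrees(np.arctan2(l[1],l[0])))
t0,t9=load("top0"),load("top9")
for n,sl in(("bin",(slice(120,175),slice(185,255))),("gold",(slice(155,180),slice(385,415))),("rose",(slice(200,222),slice(430,455))),("fake",(slice(240,265),slice(365,392)))):
    d=cv2.phaseCorrelate(t0[sl].mean(2),t9[sl].mean(2));print(n,np.round(d[0],2))
S0,S9=load("scene0"),load("scene9")
for n,sl in(("bin",(slice(172,235),slice(400,475))),("gold",(slice(252,288),slice(215,250))),("rose",(slice(228,264),slice(155,185)))):
    d=cv2.phaseCorrelate(S0[sl].mean(2),S9[sl].mean(2));print(n,np.round(d[0],2))
E
```

```text
foot end corners [633.59 -22.45  40.  ] [582.96 -19.14  40.  ] w 50.74255383490295 mid [608.28 -20.8   40.  ]
stem end [610.13   9.15  80.5 ] along from end 0.0053081168841586646
flange mid [610.86   8.62  43.  ] -0.4791638103897391
head line angle -12.669340840735083
bin [-5.55 -0.91]
gold [-0.03  0.68]
rose [0.45 0.06]
fake [0.42 0.28]
bin [0.49 0.06]
gold [ 0.01 -0.04]
rose [-0.02  0.19]
```

```bash
python3 - <<'E'
from h import *
print(finish_job(), sense()["time"])
E
```

```text
the job is handed in; nothing more can be done
the job is handed in; nothing more can be done
```

The stop is bolted down where it stood, and the job was handed in after about 24 s. One thing went wrong: I overshot the tightening for a moment.

**What I did:** I gripped the black T-bolt and lowered its head lengthwise into the slot about 19 mm outside the fork. I slid it home until I felt light contact (about 2.5 N), let the flange down on the foot, and turned the knob clockwise. The head stopped at about 97–99°, then the knob tightened. I opened the gripper and lifted clear.

**Last checks:**
- **Stem:** it is at stop x = 0.0 mm, fully home. The flange outline gave -0.5 mm, so the two measurements differ slightly.
- **Head:** it is turned 99° from the slot, within the stated 95–100°.
- **Stop:** its open end is at y = -20.8 mm, against -20.7 mm before, so it has not moved beyond measuring error.
- **Bottles and bin:** in the scene camera the bottles moved 0.2 px or less and the bin about 0.5 px, so none has visibly moved. The top camera showed the gold bottle 0.7 px and the rose 0.5 px off. Its bin comparison disagreed (-5.6 px), probably because the arm was in that view.

**Tightening:** I ran several steps without checking between them, and the moment reached about 0.31 N m, above the 0.15–0.2 asked. After the first of the small back-offs (about 0.25 rad in all), a picture showed the bolt had not turned with the knob. I then crept forward again, and the last reading was 0.19 N m, with sensor noise of about 0.03.

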